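Set a dowel in its rest and bring a long file out of the tool box

TASK

The dowel is about to be filed: first lift it off the mouth of the tool box, lay it in both slots of the notched rest and let go of it. Then bring out the file, which is longer than the mouth of the box and has to be slid along under one end board and tipped out slantwise. Finish still holding the file level and crosswise a few centimetres above the dowel, the middle of the blade over the middle of the dowel, touching nothing, with the dowel still in its rest and the tape measure, offcut and chisel where they were.

Things in the scene. Friction and masses are not known exactly. Their poses are not given: they have to be found in the camera images.
- toolbox: Shallow carpenter's tool box of light wood without its lid, fixed on the bench, 154 x 454 x 73 mm (82 over the end battens). Origin: centre of its underside; x across, y along it, z up. Bottom 10 mm thick, side walls 12 mm thick and 65 mm high. Inside 130 mm wide (x -65 to 65), 410 mm long (y -205 to 205), 55 mm deep below the end boards.
- toolbox_mouth (a point): Centre of the box's mouth, 65 mm above the bench; axes as the box's. A fixed end board, 8 mm thick (65 to 73 mm up), covers the last 85 mm of the inside at either end, leaving a mouth 130 x 240 mm (y -120 to 120).
- file: Flat file with a round wooden handle, 305 mm long, 0.22 kg, lying along the box on its bottom, both ends under the end boards. Origin: centre of its underside; y along it from the blade's tip (-152) to the handle's butt (152, at the box's +y end), z up. Handle y 52 to 152, up to 26 mm thick; thin tang y 27 to 52; blade y -152 to 27, 22 mm wide, 5 mm thick. Balances near y = 49.
- file_handle (a point): Point on the axis of the file's handle near its front end (file frame 0, 65, 13 mm), near the point of balance: a good place to grip across. Axes as the file's.
- file_blade (a point): Middle of the file's blade (file frame 0, -62, 4.5 mm), 127 mm from file_handle towards the tip. Axes as the file's.
- file_tip (a point): Tip of the file's blade (file frame 0, -152, 4.5 mm). Axes as the file's.
- file_butt (a point): Butt of the file's handle (file frame 0, 152, 13 mm). Axes as the file's.
- dowel: Plain beech dowel, 19 mm thick and 220 mm long, 0.05 kg, at the start lying across the mouth of the tool box on its side walls. It does not roll. Origin: centre of its underside, its axis 9.5 mm higher; y along it, z up.
- dowel_rest: Notched rest of brown wood fixed on the bench: base board 66 x 180 x 12 mm with two upright bearers 60 mm wide, 18 mm thick, 64 mm high, 60 mm either side of the centre. Origin: centre of its underside; y along the rest and its slots, x across, z up. Slot in each bearer's top: 25 mm wide, flat bottom 52 mm up, mouth chamfered to 37 mm; the dowel's top stands 71 mm up.
- pencil: Carpenter's pencil, 177 x 8 mm, lying in the tool box along its +x wall; it may be moved. Origin: centre of its underside, y along it.
- tape_measure: Tape measure, 36 x 76 x 70 mm, on the bench to the left of the tool box; to be left alone. Origin: centre of its underside.
- offcut: Pale wooden offcut, 50 x 110 x 35 mm, on the bench behind the rest; to be left alone. Origin: centre of its underside.
- chisel: Bench chisel with a wooden handle, 262 mm long, 29 mm high, on the bench behind the tool box; to be left alone. Origin: centre of its underside, y along it.

How it is judged:
On the way, in this order (a step that is already met when the one before it is completed fails the run):
1. the dowel lies in both slots of the rest, let go, while the file is still in the box (z of dowel in the frame of dowel_rest between 0.048 and 0.056 m and x of dowel in the frame of dowel_rest between -0.007 and 0.007 m and y of dowel in the frame of dowel_rest between -0.038 and 0.038 m and angle between the y axis of dowel and the y axis of dowel_rest, either way round below 0.09 rad and contact force between dowel and the fingers below 0.05 N and linear speed of dowel below 0.02 m/s and z of file in the frame of toolbox below 0.04 m), for 0.3 s.
2. the whole file is out of the box, above its end boards, held by the fingers (height (world z) of each of file_tip, file_butt above 0.085 m and contact force between file and toolbox below 0.05 N and contact force between file and the fingers above 1 N), for 0.2 s.
At the end, for the whole second after the job is handed in: Dowel in both slots of the rest, let go, its middle within 38 mm of the rest's. File held still by the fingers alone, level within 15 degrees, within 30 degrees of square to the dowel, blade middle within 60 mm of the dowel's middle seen from above and 1 to 10 cm over its top, touching nothing else (z of dowel in the frame of dowel_rest between 0.048 and 0.056 m and x of dowel in the frame of dowel_rest between -0.007 and 0.007 m and y of dowel in the frame of dowel_rest between -0.038 and 0.038 m and angle between the y axis of dowel and the y axis of dowel_rest, either way round below 0.09 rad and contact force between dowel and the fingers below 0.05 N and contact force between dowel and file below 0.05 N and horizontal distance between file_blade and dowel below 0.06 m and z of file_blade in the frame of dowel_rest between 0.082 and 0.175 m and angle between file's own z axis and vertical below 0.26 rad and angle between the y axis of file and the y axis of dowel, either way round above 1.05 rad and linear speed of file below 0.03 m/s and contact force between file and the fingers above 1 N and contact force between file and toolbox below 0.05 N and contact force between file and dowel_rest below 0.05 N); the arm keeps its last pose, push and grip.
It fails at once if the tape measure is knocked away from its place (more than 30 mm) (distance of tape_measure from where it was at the start of the episode above 0.03 m).
It fails at once if the offcut is knocked away from its place (more than 30 mm) (distance of offcut from where it was at the start of the episode above 0.03 m).
It fails at once if the chisel is knocked away from its place (more than 30 mm) (distance of chisel from where it was at the start of the episode above 0.03 m).
It also fails if it takes over 64 s, if anything falls off the work surface, if the arm or the gripper's body presses on something with over 40 N, if the wrist force passes 120 N, or if a joint passes its speed limit or range.

ROBOT

A 7-joint arm with a two-finger parallel gripper is mounted at the origin on a cart in front of the work surface, level with it; the furniture and walls round the work are solid. World frame = base frame: x ahead of the robot, y to its left, z up, the work surface at z = 0. Lengths are in m, angles in rad, forces in N, time in s.
With the tool pointing down it reaches from about 0.4 to 0.85 m from the base axis. Payload 10.4 kg.
Tool frame: the origin (TCP) lies at the very end of the fingers, on their centre line; the grasp point (between the pads) lies 19 mm behind it; z points along the fingers, y is the line along which they close (so a half turn about z gives the same grasp; the last joint's range is limited). The gripper opens to 87 mm and grips with 3 to 60 N. Pads are 19 mm wide; open, the fingers measure 117 mm over their backs; the gripper's body (75 mm by 190 mm) begins 51 mm behind the grasp point.
Start: joints at [-1.231, 0.332, -0.065, 1.46, 0.022, 1.35, -0.088], TCP at [0.222, 0.584, 0.223] pointing down, gripper open.
Joint ranges: [-2.6, 2.6], [-0.5, 2.12], [-1.47, 1.34], [0.16, 2.42], [-1.27, 4.41], [0.06, 2.06], [-2.6, 2.6]. Speed limits (rad/s): [2.22, 2.22, 2.79, 2.79, 3.14, 3.14, 3.14].

INTERFACE

Orientations are given as a unit quaternion [x, y, z, w].
In Python, from bench import * gives the robot as it stands.
- The arm moves only by the tool step_arm, never from a script. Its arguments are lists of equal length, an entry for each row: "delta_pos": the shift along the world's x, y, z in units of 25 mm (1.0 is 25 mm), a list of three; "turn": the turn about the world's z in units of 0.12 rad (1.0 is 0.12 rad). In form: {"delta_pos": [[tx, ty, tz], ...], "turn": [turn, ...]}. A call has 1 to 12 rows; each row shifts and turns the commanded pose from where the row before left it; what a row does not reach is not made up. A row lasts 1/10 s, in which the tool goes at most 50 mm and 8.59 degrees, less where a joint would pass 70% of its speed; a pose out of reach is approached as far as the arm can. A call with a number of a shift or a turn outside -1 to 1 is refused whole. A call with a gripper value outside its range is refused whole. "grip" is the closure, from 0 (fully open) to 1 (shut), set as the call begins (left out, the last holds). The fingers move at their own pace and stop on an object; "newtons" is the grip in N (left out, the last holds). Time passes only in rows, so rows that do not move let the fingers close. It gives the time, the measured TCP pose, the force, the opening and the grip force at its end, in the units of the state.
- read_state(): the state, without advancing time (a new reading comes with each control period).
- camera(name): name is "side" or "top"; returns a dict with "image" (420x560x3 uint8, red, green, blue), "z_map" (420x560 float32, m along the optical axis (not along the pixel's ray), 0 where there is no reading), "mtx" (3x3 intrinsics, pixels), "dist" ([k1, k2, p1, p2, k3] as OpenCV has them; the pictures are not rectified), "view" (4x4, takes a point from world to camera coordinates). Camera axes: x right, y up, looking along -z (the intrinsics and any distortion apply to the point x, -y, -z); pixel columns grow to the right and rows downward; lengths in m; the calibration is good to about 2 mm. A picture is of the moment at which its call begins.
- close_job(): hands the job in; it is judged then, once.
The state is a dict: "time": time; "joint_positions": joint angles; "joint_vel": joint speeds; "joint_torque": joint torques, N m; "ee_pos": TCP position; "eef_rot": TCP orientation; "ft_force": force on the tool from outside, world axes, zero at the start; "torque": the same for the moment, N m; "width": finger opening in m; "grip_force": force on a finger pad.
Only numpy, scipy, OpenCV 4.12 (cv2) and the standard library are available. Lean on these libraries where they do the work, as an engineer would, in place of code of your own. Each camera call takes 0.05 s, during which the arm holds its last target. There are 200 camera calls.

## Working session

There is one attempt and no reset: what is moved stays moved. The work goes in short steps, Python scripts to look and compute and a tool call to move; the robot and the scene stay as the last step left them, time stands still between calls to the robot, and variables do not carry over. Pictures are saved under pics/ and viewed, at most 13 in all, crops included, and the job is handed in when it is done.

Besides the shell and the picture viewer there is one more tool, called after ">>>" as name([rows], argument=value, ...), one row to a line, values as JSON. step_arm: Moves the arm, as the interface text tells. Shifts and turns lie within -1 to 1; 1 stands for 25 mm of shift or 0.12 rad of turn. Its arguments: {"type":"object","properties":{"delta_pos":{"type":"array"},"turn":{"type":"array"},"grip":{"type":"number"},"newtons":{"type":"number"}},"required":["delta_pos","turn"]}

```bash
mkdir -p pics; ls
cat > h.py <<'E'
from bench import *
import numpy as np, cv2
def ray(c,uv):
    p=cv2.undistortPoints(np.array(uv,float).reshape(-1,1,2),c["mtx"],np.array(c["dist"],float)).reshape(-1,2)
    V=np.array(c["view"]);R=V[:3,:3];o=-R.T@V[:3,3]
    d=np.c_[p[:,0],-p[:,1],-np.ones(len(p))]@R
    return o,d
def onz(c,uv,z):
    o,d=ray(c,uv); z=np.asarray(z)
    return o+d*((z-o[2])/d[:,2])[:,None]
def depth(c):
    h,w=c["z_map"].shape
    u,v=np.meshgrid(np.arange(w),np.arange(h))
    o,d=ray(c,np.c_[u.ravel(),v.ravel()])
    return (o+d*c["z_map"].reshape(-1,1)).reshape(h,w,3)
def save(c,n): cv2.imwrite(f"pics/{n}.png",cv2.cvtColor(c["image"],cv2.COLOR_RGB2BGR))
E
python3 - <<'E'
from h import *
for n in ["top","side"]:
    c=camera(n); save(c,n+"0"); np.savez(n+"0.npz",**c)
    V=np.array(c["view"]);print(n,-V[:3,:3].T@V[:3,3],V[:3,:3].round(2).tolist(),c["dist"])
s=read_state();print(s)
E
```

```text
pics
top [0.40473395 0.21234061 1.63292341] [[0.03, -1.0, 0.0], [0.99, 0.03, 0.12], [-0.13, 0.0, 0.99]] [-0.15088037  0.          0.          0.          0.        ]
side [ 0.26883367 -0.71588125  0.82738081] [[0.94, -0.34, 0.02], [0.19, 0.58, 0.79], [-0.28, -0.74, 0.61]] [-0.05150797  0.          0.          0.          0.        ]
{'time': 0.1, 'joint_positions': array([-1.23057727,  0.33281598, -0.06471071,  1.46087416,  0.02161119,
        1.34991176, -0.08851601]), 'joint_vel': array([ 0.0007627 , -0.00184288, -0.0013986 , -0.00152226, -0.00105266,
        0.00112539,  0.00061227]), 'joint_torque': array([ 2.95668666e-03, -6.24538422e+01,  2.54497753e-02, -3.90721714e+01,
       -6.14412571e-02,  3.64041841e-02,  4.83670090e-05]), 'ee_pos': array([0.2216936 , 0.58397566, 0.22182094]), 'eef_rot': array([ 1.80408173e-01,  9.83591612e-01, -6.51122409e-04, -8.49434775e-05]), 'ft_force': array([ 0.41448384, -0.0351699 , -0.40607922]), 'torque': array([-0.0597484 ,  0.00249443, -0.03040963]), 'grip_force': 0.0, 'width': 0.08693831279784604}
```

View pics/top0.png

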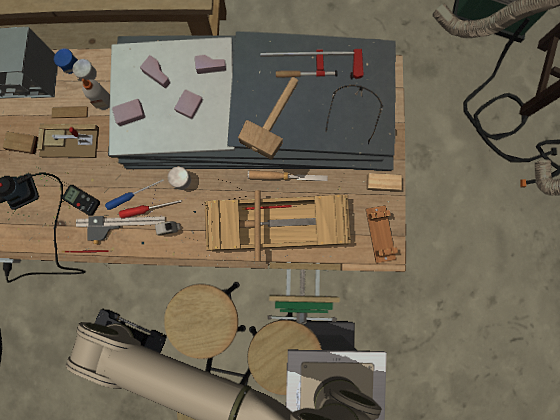

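View pics/side0.png

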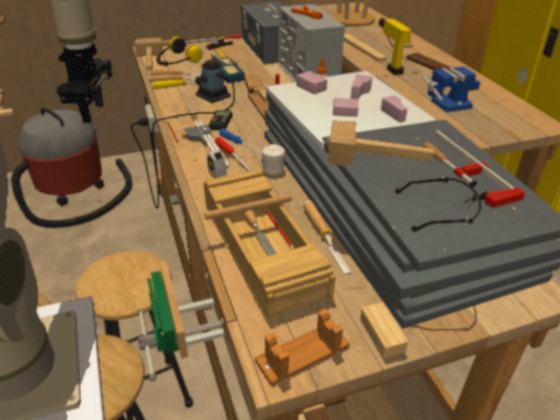

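Run:
```python
from h import *
a=np.load("top0.npz");c=dict(a)
im=c["image"][160:275,195:410][:,:,::-1]
cv2.imwrite("pics/z.png",cv2.resize(im,None,fx=3.7,fy=3.7,interpolation=cv2.INTER_CUBIC))
P=depth(c)
np.set_printoptions(precision=3,suppress=True,linewidth=200)
def rect(m,box,z,name):
    mm=np.zeros(m.shape,np.uint8);u0,v0,u1,v1=box;mm[v0:v1,u0:u1]=m[v0:v1,u0:u1]
    v,u=np.nonzero(mm);q=onz(c,np.c_[u,v],z)
    r=cv2.minAreaRect((q[:,:2]*1000).astype(np.float32));print(name,len(u),r, "medz",np.median(P[v,u,2]))
Z=P[...,2]
print("bench z",np.median(Z[240:262,365:368]),Z[190:194,300:340].mean())
rect((Z>.05)&(Z<.09),(362,195,405,268),.064,"rest bearers")
rect((Z>.074),(250,185,266,268),.0745,"dowel")
rect((Z>.055)&(Z<.09),(204,190,358,252),.07,"box")
rect((Z>.015),(362,172,405,192),.035,"offcut")
rect((Z>.012),(240,165,335,184),.015,"chisel")
rect((Z>.03),(150,215,190,240),.07,"tape")
```

```text
bench z 0.0004822296258015779 0.01003404868575328
rest bearers 207 ((529.087890625, -132.673828125), (138.94496154785156, 63.859989166259766), 11.302908897399902) medz 0.0607019987884172
dowel 414 ((540.7556762695312, 267.85089111328125), (221.66078186035156, 21.90576934814453), 1.8112715482711792) medz 0.08237436062639214
box 4231 ((560.8532104492188, 203.9690704345703), (191.74551391601562, 452.226318359375), 3.9375081062316895) medz 0.07369128702977479
offcut 562 ((697.8065185546875, -139.93722534179688), (112.81031036376953, 54.00242614746094), 89.02552032470703) medz 0.034892341246049674
chisel 700 ((716.9264526367188, 175.30032348632812), (60.076725006103516, 308.7920227050781), 1.6719822883605957) medz 0.028002324313919358
tape 234 ((533.95458984375, 539.4074096679688), (56.72957229614258, 95.63296508789062), 1.823020577430725) medz 0.05921286613149901
```

View pics/z.png

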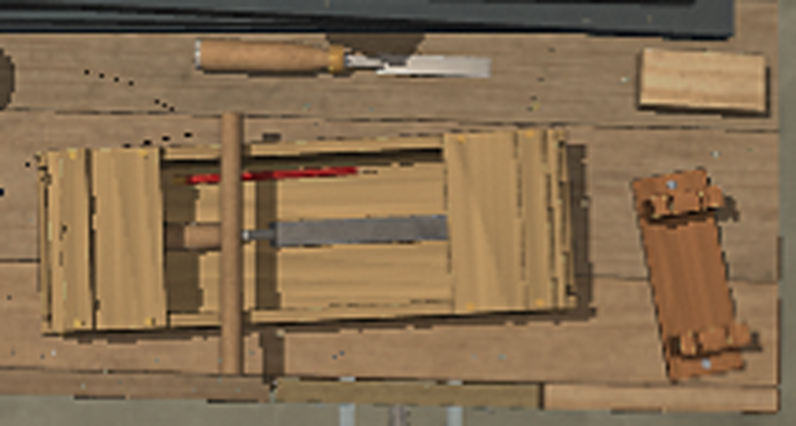

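The crop (3.7×, offset 195,160) shows the dowel at zoom (232, 112–374). The file's handle runs along (165–242, 236), its blade is at (275–447, 235–228), the mouth edges are at x≈163 and 446, and the rest's bearers are at about (690,203) and (715,340).

Run:
```python
from h import *
np.set_printoptions(precision=3,suppress=True)
c=dict(np.load("top0.npz"))
def z(n,pts,h):
    uv=(np.array(pts,float)+.5)/3.7-.5+np.array([195,160]); print(n,onz(c,uv,h)[:,:2].tolist() if 0 else onz(c,uv,h)[:,:2].round(4).tolist())
z("mouth L/R edges",[(162,150),(166,325),(444,136),(452,312)],.073)
z("dowel ends,mid",[(232,112),(233,374)],.0745)
z("tang/blade start, handle front",[(275,235),(243,236)],.017)
z("handle axis at edge",[(170,236),(240,236)],.023)
z("blade far",[(445,228)],.015)
z("bearers",[(672,185),(715,340)],.064)
```

```text
mouth L/R edges [[0.6179, 0.327], [0.4702, 0.3183], [0.6367, 0.0885], [0.4878, 0.079]]
dowel ends,mid [[0.6519, 0.2688], [0.4309, 0.2609]]
tang/blade start, handle front [[0.5536, 0.2299], [0.552, 0.2577]]
handle axis at edge [[0.5496, 0.321], [0.5513, 0.2602]]
blade far [[0.5641, 0.0816]]
bearers [[0.6014, -0.1085], [0.4699, -0.1462]]
```

>>> step_arm([
  [1,-1,0],
  [1,-1,0],
  [1,-1,0],
  [1,-1,0],
  [1,-1,0],
  [1,-1,0],
  [1,-1,0],
  [1,-1,0],
  [1,-1,0],
  [1,-1,0],
  [1,-1,0],
  [1,-1,0],
], turn=[0.3,0.3,0.3,0.3,0.3,0.3,0.3,0.3,0.3,0.3,0.3,0], grip=0.3)

```text
time: 1.3
ee_pos: [0.5225, 0.2831, 0.2223]
eef_rot: [-0.017, 1.0, -0.0, -0.0]
ft_force: [0.1, 0.7, 0.1]
width: 0.0611
grip_force: 0.0
```

>>> step_arm([
  [0.74,-0.66,-0.4],
  [0,0,-0.9],
  [0,0,-0.9],
  [0,0,-0.9],
  [0,0,-0.9],
  [0,0,-0.9],
  [0,0,-0.9],
  [0,0,-0.5],
  [0,0,-0.35],
  [0,0,0],
], turn=[0,0,0,0,0,0,0,0,0,0])

```text
time: 2.3
ee_pos: [0.5399, 0.2676, 0.0555]
eef_rot: [-0.017, 1.0, -0.0, -0.001]
ft_force: [-0.5, -0.1, 0.6]
width: 0.0611
grip_force: 0.0
```

>>> step_arm([
  [0,0,0],
  [0,0,0],
  [0,0,0],
  [0,0,0],
  [0,0,0],
], turn=[0,0,0,0,0], grip=1, newtons=25)

```text
time: 2.8
ee_pos: [0.5404, 0.2679, 0.0566]
eef_rot: [-0.017, 1.0, 0.0, 0.0]
ft_force: [-0.2, -0.2, 0.0]
width: 0.0285
grip_force: 0.0
```

>>> step_arm([
  [0,0,0],
  [0,0,0],
  [0,0,0],
  [0,0,0],
], turn=[0,0,0,0])

```text
time: 3.2
ee_pos: [0.5403, 0.2678, 0.0564]
eef_rot: [-0.017, 1.0, 0.0, 0.0]
ft_force: [-0.2, -0.8, 1.6]
width: 0.0189
grip_force: 25.0
```

>>> step_arm([
  [0,0,0.5],
  [0,0,1],
  [0,0,1],
  [0,0,1],
  [0,0,0.5],
  [0,0,0],
], turn=[0,0,0,0,0,0])

```text
time: 3.8
ee_pos: [0.5413, 0.2684, 0.1585]
eef_rot: [-0.017, 1.0, 0.001, 0.002]
ft_force: [1.2, -0.2, 0.0]
width: 0.0186
grip_force: 25.0
```

>>> step_arm([
  [0,-1,0],
  [0,-1,0],
  [0,-1,0],
  [0,-1,0],
  [0,-1,0],
  [0,-1,0],
  [0,-1,0],
  [0,-1,0],
  [0,-1,0],
  [0,-1,0],
  [0,-1,0],
  [0,-1,0],
], turn=[0.12,0.12,0.12,0.12,0.12,0.12,0.12,0.12,0.12,0.12,0.12,0])

```text
time: 5.0
ee_pos: [0.5395, -0.0332, 0.155]
eef_rot: [-0.096, 0.995, 0.0, -0.001]
ft_force: [0.8, -0.7, -0.7]
width: 0.019
grip_force: 25.0
```

Run:
```python
from h import *
np.set_printoptions(precision=4,suppress=True)
c=dict(np.load("top0.npz"));P=depth(c);Q=P.reshape(-1,3)
m=(Q[:,0]>.4)&(Q[:,0]<.66)&(Q[:,1]<-.07)&(Q[:,1]>-.2)
B=Q[m&(Q[:,2]>.045)&(Q[:,2]<.075)]
a=B[B[:,0]>.53].mean(0);b=B[B[:,0]<.53].mean(0);d=a-b
print(a,b,np.linalg.norm(d[:2]),(a+b)/2,np.degrees(np.arctan2(d[1],d[0])))
hsv=cv2.cvtColor(c["image"],cv2.COLOR_RGB2HSV);print(hsv[235,382],hsv[255,400])
W=Q[m&(Q[:,2]>.007)&(Q[:,2]<.02)]
print(cv2.minAreaRect((W[:,:2]*1000).astype(np.float32)))
```

```text
[ 0.5884 -0.1217  0.0586] [ 0.4697 -0.1452  0.0586] 0.12096028396903945 [ 0.529  -0.1335  0.0586] 11.174060676885565
[ 13 150 141] [ 15 106 128]
((535.33642578125, -134.71896362304688), (247.17189025878906, 129.21372985839844), 0.09141980856657028)
```

>>> step_arm([
  [-0.42,-1,0],
  [0,-1,0],
  [0,-1,0],
  [0,-1,0],
  [0,0,-0.5],
  [0,0,-1],
  [0,0,-0.5],
  [0,0,0],
  [0,0,0],
], turn=[0,0,0,0,0,0,0,0,0])

```text
time: 5.9
ee_pos: [0.5298, -0.1317, 0.1063]
eef_rot: [-0.096, 0.995, 0.0, -0.0]
ft_force: [0.3, 0.2, 1.0]
width: 0.0186
grip_force: 25.0
```

Run:
```python
from h import *
s=read_state();print(s["ee_pos"],s["eef_rot"])
c=camera("side");save(c,"s1")
cv2.imwrite("pics/s1z.png",cv2.resize(c["image"][200:400,200:440][:,:,::-1],None,fx=2.9,fy=2.9,interpolation=cv2.INTER_CUBIC))
```

```text
[ 0.52975032 -0.1317484   0.10627045] [-9.59336091e-02  9.95387667e-01  7.50471435e-05 -3.61011864e-04]
```

View pics/s1z.png

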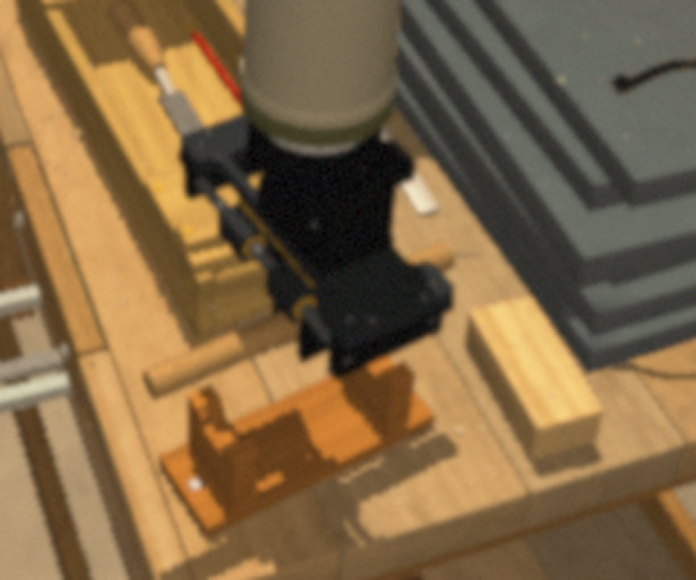

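The dowel is gripped level and parallel to the rest, with the offcut and box clear. I'm lowering it now.

>>> step_arm([
  [0,-0.04,-0.6],
  [0,0,-0.6],
  [0,0,-0.6],
  [0,0,-0.4],
  [0,0,-0.25],
  [0,0,0],
  [0,0,0],
], turn=[0,0,0,0,0,0,0])

```text
time: 6.65
ee_pos: [0.5302, -0.1332, 0.0457]
eef_rot: [-0.096, 0.995, -0.0, 0.0]
ft_force: [-0.2, 0.2, -0.9]
width: 0.0188
grip_force: 25.0
```

>>> step_arm([
  [0,0,-0.07],
  [0,0,0],
  [0,0,0],
], turn=[0,0,0])

```text
time: 6.95
ee_pos: [0.53, -0.1332, 0.0436]
eef_rot: [-0.096, 0.995, 0.0, 0.0]
ft_force: [-0.6, -0.3, 0.4]
width: 0.0185
grip_force: 25.0
```

>>> step_arm([
  [0,0,0],
  [0,0,0],
  [0,0,0],
  [0,0,0],
  [0,0,0],
], turn=[0,0,0,0,0], grip=0.45)

```text
time: 7.45
ee_pos: [0.5298, -0.1332, 0.0433]
eef_rot: [-0.096, 0.995, 0.0, -0.0]
ft_force: [0.2, -0.7, 0.2]
width: 0.0458
grip_force: 0.0
```

>>> step_arm([
  [0,0,0.5],
  [0,0,1],
  [0,0,1],
  [0,0,1],
  [0,0,1],
  [0,1,0.5],
  [0,1,0],
  [0,1,0],
  [0,1,0],
  [0,1,0],
  [0,1,0],
  [0,1,0],
], turn=[0,0,0,0,0,0.9,0.9,0.9,0.9,0.9,0.9,0.9])

```text
time: 8.65
ee_pos: [0.5298, 0.0427, 0.1694]
eef_rot: [-0.458, 0.889, -0.0, 0.0]
ft_force: [0.2, -0.8, 0.6]
width: 0.0477
grip_force: 0.0
```

Run:
```python
from h import *
s=read_state();print(s["ee_pos"],s["eef_rot"],s["joint_positions"].round(2))
c=camera("top");P=depth(c);Q=P.reshape(-1,3)
B=Q[(Q[:,0]>.4)&(Q[:,0]<.66)&(Q[:,1]<-.07)&(Q[:,1]>-.2)]
B=B[(B[:,2]>.063)&(B[:,2]<.12)]
print(len(B),np.median(B[:,2]),B[:,2].max(),cv2.minAreaRect((B[:,:2]*1000).astype(np.float32)))
cv2.imwrite("pics/t2.png",cv2.resize(c["image"][160:275,195:410][:,:,::-1],None,fx=3.7,fy=3.7,interpolation=cv2.INTER_CUBIC))
```

```text
[0.52979907 0.04269302 0.16940564] [-4.58126891e-01  8.88886706e-01 -1.79012535e-04  3.78882613e-04] [-0.34  0.16  0.19  1.79 -0.03  1.19  2.38]
443 0.06879071564891981 0.08116146775213506 ((531.600830078125, -135.90200805664062), (218.2735595703125, 54.406715393066406), 11.458102226257324)
```

View pics/t2.png

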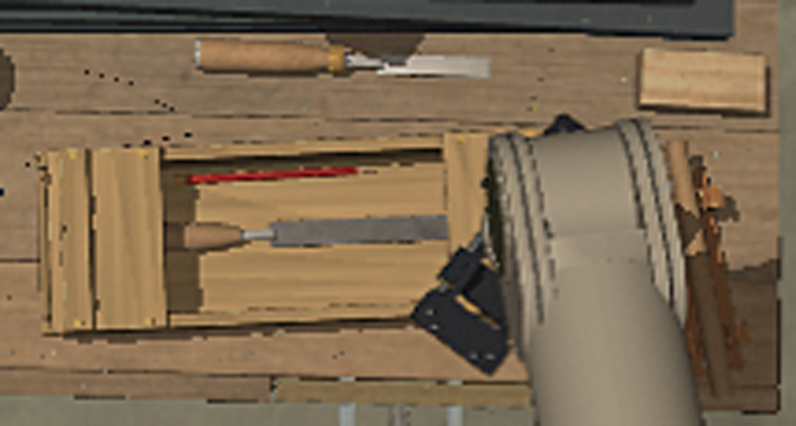

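Dowel at zoom (680,140)–(722,395) lies along the rest with its top at about 0.07 m, so it is seated. The file hasn't moved (handle front at 243,236). Joint 7 is near its limit, so I'll turn back the other way.

>>> step_arm([
  [0,0.8,0],
  [0,0.8,0],
  [0,0.8,0],
  [0,0.8,0],
  [0,0.8,0],
  [0,0.8,0],
  [0,0.8,0],
  [0,0.8,0],
  [0,0.8,0],
  [0,0.8,0],
  [0,0.8,0],
  [0,0.3,0],
], turn=[-1,-1,-1,-1,-1,-1,-1,-1,-1,-1,-1,-1])

```text
time: 9.9
ee_pos: [0.5294, 0.2716, 0.1692]
eef_rot: [0.245, 0.969, 0.0, 0.0]
ft_force: [0.3, -0.5, -0.5]
width: 0.0479
grip_force: 0.0
```

>>> step_arm([
  [0.4,0,0],
  [0.43,0,0],
  [0,0,0],
  [0,0,0],
  [0,0,0],
  [0,0,0],
  [0,0,0],
  [0,0,0],
  [0,0,0],
], turn=[-1,-1,-1,-1,-1,-1,-1,-1,-0.4])

```text
time: 10.8
ee_pos: [0.5507, 0.2691, 0.1693]
eef_rot: [0.684, 0.73, 0.0, 0.0]
ft_force: [0.2, -0.7, -0.7]
width: 0.0479
grip_force: 0.0
```

>>> step_arm([
  [0,0,0],
  [0,0,0],
], turn=[0,0])

```text
time: 11.0
ee_pos: [0.5506, 0.2693, 0.1689]
eef_rot: [0.681, 0.732, 0.0, 0.0]
ft_force: [-0.8, 1.2, -0.1]
width: 0.0478
grip_force: 0.0
```

Run:
```python
from h import *
s=read_state();q=s["eef_rot"];print(s["time"],s["ee_pos"],q,2*np.degrees(np.arctan2(q[1],q[0]))-90,s["joint_positions"].round(2))
c=camera("side");P=depth(c);Q=P.reshape(-1,3)
B=Q[(Q[:,0]>.4)&(Q[:,0]<.66)&(Q[:,1]<-.06)&(Q[:,1]>-.2)];print(np.percentile(B[:,2],[90,99]))
save(c,"s3")
cv2.imwrite("pics/s3z.png",cv2.resize(c["image"][140:400,170:440][:,:,::-1],None,fx=2.3,fy=2.3,interpolation=cv2.INTER_CUBIC))
```

```text
11.0 [0.55063173 0.2692716  0.16890474] [6.81258196e-01 7.32043174e-01 2.25210749e-04 1.06475039e-04] 4.115914049723784 [-0.81  0.35  0.35  1.58 -0.12  1.23 -0.36]
[0.06584481 0.0717969 ]
```

View pics/s3z.png

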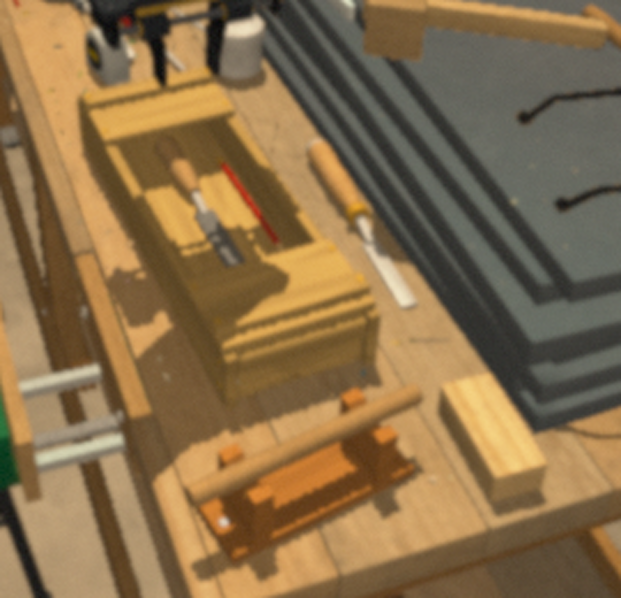

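The dowel sits in both slots at zoom (195,495)–(415,390). Next I'll go down onto the handle.

>>> step_arm([
  [0,0.02,-0.9],
  [0,0,-0.9],
  [0,0,-0.9],
  [0,0,-0.9],
  [0,0,-0.9],
  [0,0,-0.7],
  [0,0,-0.5],
  [0,0,-0.3],
  [0,0,-0.2],
  [0,0,0],
  [0,0,0],
], turn=[0,0,0,0,0,0,0,0,0,0,0])

```text
time: 12.15
ee_pos: [0.551, 0.27, 0.014]
eef_rot: [0.682, 0.732, 0.0, 0.0]
ft_force: [-0.2, 0.5, -0.4]
width: 0.0475
grip_force: 0.0
```

>>> step_arm([
  [0,0,0],
  [0,0,0],
  [0,0,0],
  [0,0,0],
  [0,0,0],
  [0,0,0],
], turn=[0,0,0,0,0,0], grip=1, newtons=10)

```text
time: 12.75
ee_pos: [0.5509, 0.27, 0.0136]
eef_rot: [0.682, 0.732, 0.0, 0.0]
ft_force: [0.8, 0.3, 2.1]
width: 0.0204
grip_force: 10.0
```

>>> step_arm([
  [0,0,0.08],
  [0.03,-0.44,0],
  [0.03,-0.44,0],
  [0.03,-0.44,0],
  [0.03,-0.44,0],
  [0,0,0],
  [0,0,0],
], turn=[0,0,0,0,0,0,0])

```text
time: 13.45
ee_pos: [0.5536, 0.2256, 0.0154]
eef_rot: [0.682, 0.731, 0.0, -0.0]
ft_force: [-0.6, -0.4, -1.2]
width: 0.0205
grip_force: 10.0
```

Run:
```python
from h import *
c=camera("top")
cv2.imwrite("pics/t4.png",cv2.resize(c["image"][160:275,195:410][:,:,::-1],None,fx=3.7,fy=3.7,interpolation=cv2.INTER_CUBIC))
```

```text
(no output)
```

View pics/t4.png

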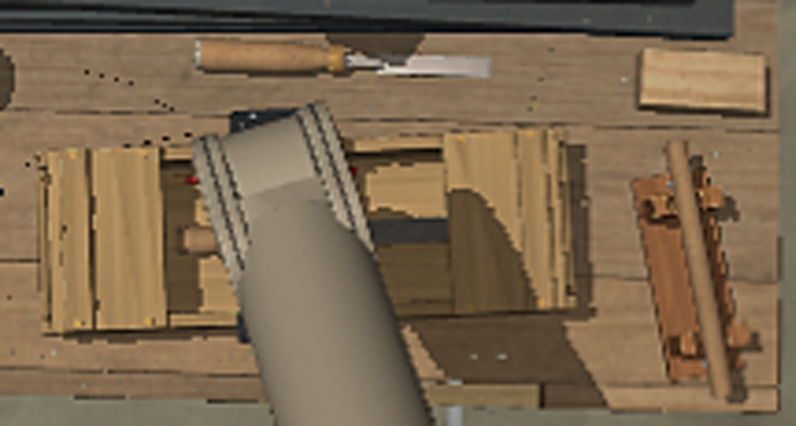

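The butt shows at zoom x≈182, clear of the board edge at 163, and the dowel is still in the rest. I'll lift so the file tips in the grip under the -y board.

>>> step_arm([
  [0,0,0.4],
  [0,0,0.4],
  [0,0,0.4],
  [0,0,0.4],
  [0,0,0.4],
  [0,0,0],
], turn=[0,0,0,0,0,0], newtons=8)

```text
time: 14.1
ee_pos: [0.5545, 0.2263, 0.0673]
eef_rot: [0.682, 0.732, 0.001, 0.0]
ft_force: [-0.1, 0.1, -1.4]
width: 0.0205
grip_force: 8.0
```

>>> step_arm([
  [0,0,0.4],
  [0,0,0.4],
  [0,0,0.4],
  [0,0,0.4],
  [0,0,0.4],
  [0,0,0],
], turn=[0,0,0,0,0,0])

```text
time: 14.7
ee_pos: [0.5544, 0.2262, 0.1172]
eef_rot: [0.682, 0.732, 0.001, 0.0]
ft_force: [0.1, 0.3, -1.7]
width: 0.0202
grip_force: 8.0
```

Run:
```python
from h import *
c=camera("side")
s=read_state();print(s["ee_pos"],s["ft_force"],s["width"])
cv2.imwrite("pics/s5z.png",cv2.resize(c["image"][140:400,170:440][:,:,::-1],None,fx=2.3,fy=2.3,interpolation=cv2.INTER_CUBIC))
```

```text
[0.55393712 0.22608022 0.11611714] [-0.54417708  0.15450419 -1.95948527] 0.0203861931480833
```

View pics/s5z.png

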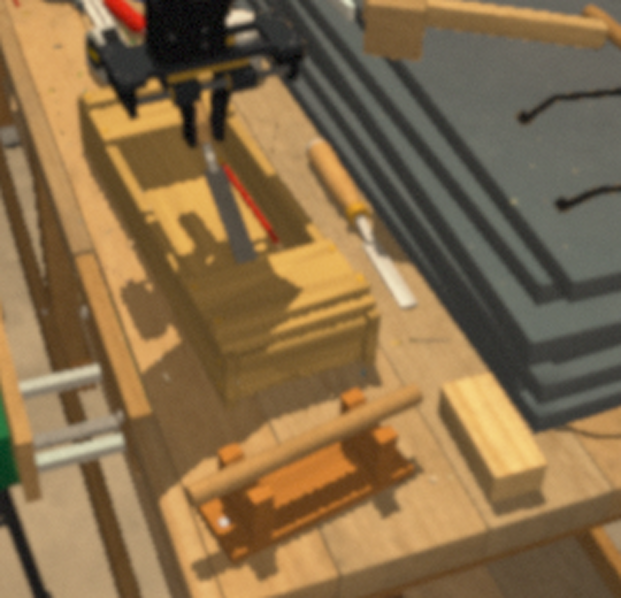

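The file is tilted with its blade under the board at zoom (240,258), and the grip is holding. I'll draw it out slantwise.

>>> step_arm([
  [-0.028,0.4,0.17],
  [-0.028,0.4,0.17],
  [-0.028,0.4,0.17],
  [-0.028,0.4,0.17],
  [-0.028,0.4,0.17],
  [-0.028,0.4,0.17],
  [-0.028,0.4,0.17],
  [-0.028,0.4,0.17],
  [0,0,0],
], turn=[0,0,0,0,0,0,0,0,0], newtons=15)

```text
time: 15.65
ee_pos: [0.5477, 0.3081, 0.1499]
eef_rot: [0.681, 0.732, 0.001, -0.0]
ft_force: [-1.1, 0.4, -1.9]
width: 0.0202
grip_force: 15.0
```

Run:
```python
from h import *
c=camera("side")
s=read_state();print(s["ee_pos"],s["ft_force"],s["width"])
cv2.imwrite("pics/s6z.png",cv2.resize(c["image"][110:370,140:410][:,:,::-1],None,fx=2.3,fy=2.3,interpolation=cv2.INTER_CUBIC))
```

```text
[0.54783916 0.30672696 0.14949084] [ 0.18942357 -0.49915298 -2.13325537] 0.020132020971285754
```

View pics/s6z.png

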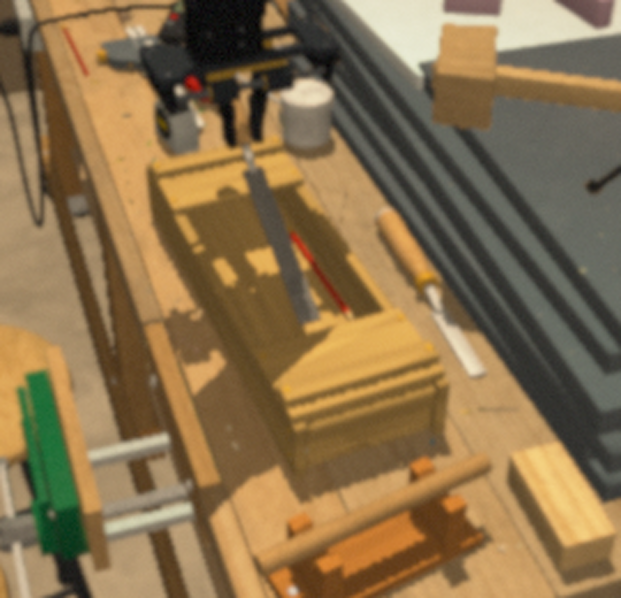

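The tip shows at zoom (310,318), just in front of the board edge. I'll draw back a little more and then go up.

>>> step_arm([
  [-0.028,0.4,0.15],
  [-0.02,0.3,0.15],
  [0,0,0.6],
  [0,0,0.8],
  [0,0,0.8],
  [0,0,0.8],
  [0,0,0.4],
  [0,0,0],
  [0,0,0],
  [0,0,0],
], turn=[0,0,0,0,0,0,0,0,0,0])

```text
time: 16.7
ee_pos: [0.5463, 0.3231, 0.2406]
eef_rot: [0.682, 0.732, -0.001, -0.0]
ft_force: [0.6, -0.2, -2.4]
width: 0.0196
grip_force: 14.9
```

```bash
cat > blade.py <<'E'
from h import *
def blade(c,s):
    # grey pixels in depth near the vertical plane of the file through the TCP
    q=s["eef_rot"];a=2*np.arctan2(q[1],q[0])-np.pi/2
    n=np.array([np.cos(a),np.sin(a)]); 
    if n[0]<0:n=-n
    t=np.array([-n[1],n[0]])
    P=depth(c);p=s["ee_pos"];R=P[...,:2]-p[:2];x=R@n;y=R@t;z=P[...,2]
    hsv=cv2.cvtColor(c["image"],cv2.COLOR_RGB2HSV)
    m=(abs(x)<.02)&(y<-.035)&(y>-.24)&(z>p[2]-.17)&(z>.03)&(z<p[2]+.06)&(hsv[...,1]<70)&(c["z_map"]>0)
    Y=y[m];Zz=z[m]
    k=np.polyfit(Y,Zz,1);r=abs(np.polyval(k,Y)-Zz)<.012;k=np.polyfit(Y[r],Zz[r],1)
    print("n",r.sum(),"tilt deg",np.degrees(np.arctan(k[0])),"tip y,z",Y[r].min(),np.polyval(k,Y[r].min()),"z at -.127",np.polyval(k,-.127),"x mean",x[m][r].mean(),"yaw",np.degrees(a))
E
python3 - <<'E'
from blade import *
s=read_state();print(s["ee_pos"],s["ft_force"],s["width"])
for n in["side","top"]:
    c=camera(n); blade(c,s)
save(camera("side"),"s7")
E
```

```text
[0.54630631 0.32309408 0.24063208] [ 0.64351566 -0.19559233 -2.43072499] 0.01964875494065946
n 464 tilt deg 28.41017393666259 tip y,z -0.183266226006314 0.13624077018529013 z at -.127 0.16667671840335108 x mean -0.0030389598421178637 yaw 4.035758572994392
n 290 tilt deg 28.58174503149248 tip y,z -0.18160648456281808 0.13881062348132195 z at -.127 0.16856047933987994 x mean -0.0013253997399846904 yaw 4.035758572994392
```

>>> step_arm([
  [0.05,-0.7,0],
  [0.05,-0.7,0],
  [0.05,-0.7,0],
  [0.05,-0.62,0],
  [0,0,-0.5],
  [0,0,-0.5],
  [0,0,-0.5],
  [0,0,0],
  [0,0,0],
], turn=[0,0,0,0,0,0,0,0,0], newtons=15)

```text
time: 17.75
ee_pos: [0.5513, 0.2559, 0.2037]
eef_rot: [0.681, 0.732, -0.001, -0.0]
ft_force: [-0.4, -0.1, -2.0]
width: 0.0199
grip_force: 15.0
```

Run:
```python
from blade import *
s=read_state();print(s["ee_pos"],s["ft_force"],s["width"])
for n in["side","top"]:
    c=camera(n); blade(c,s)
    if n=="side": cv2.imwrite("pics/s8z.png",cv2.resize(c["image"][110:370,140:410][:,:,::-1],None,fx=2.3,fy=2.3,interpolation=cv2.INTER_CUBIC))
```

```text
[0.55134738 0.2558775  0.20371734] [-0.43067858 -0.06684518 -1.96478226] 0.019905999741233665
n 501 tilt deg 27.391171041190212 tip y,z -0.1865432025022809 0.10257562967454796 z at -.127 0.1334282546643198 x mean -0.002451772556479715 yaw 4.091064366204444
n 241 tilt deg 27.991317783294946 tip y,z -0.18621310188785986 0.10507710004644215 z at -.127 0.1365497562388336 x mean -0.0018528758648120452 yaw 4.091064366204444
```

View pics/s8z.png

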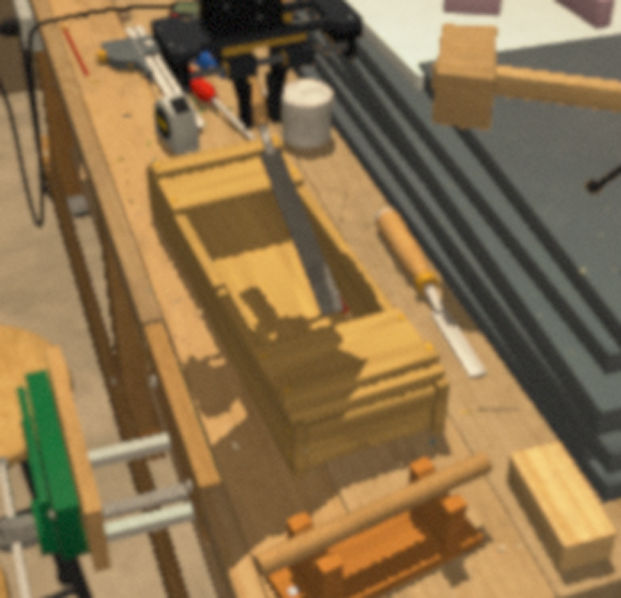

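The tip is above the -y board, 18 mm past its edge (zoom 335,312), and all the other objects are undisturbed. I'll press the tip down on the board to level the file.

>>> step_arm([
  [0,0,-0.4],
  [0,0,-0.4],
  [0,0,-0.3],
  [0,0.03,-0.3],
  [0,0.03,-0.3],
  [0,0.03,-0.3],
  [0,0.03,-0.3],
  [0,0.03,-0.3],
  [0,0.03,-0.3],
  [0,0,0],
  [0,0,0],
], turn=[0,0,0,0,0,0,0,0,0,0,0])

```text
time: 18.95
ee_pos: [0.5518, 0.2598, 0.1318]
eef_rot: [0.682, 0.732, -0.0, 0.0]
ft_force: [-0.5, -1.0, -1.3]
width: 0.0199
grip_force: 15.0
```

Run:
```python
from blade import *
s=read_state();print(s["ee_pos"],s["ft_force"],s["width"])
for n in["side","top"]:
    c=camera(n); blade(c,s)
```

```text
[0.55177601 0.2597563  0.13178075] [-0.510301   -1.03849138 -1.30024835] 0.019945477909039375
n 428 tilt deg 14.593784674232294 tip y,z -0.2049368335514226 0.07646331246452001 z at -.127 0.09675530920150033 x mean -0.0036480337342519277 yaw 4.031015046806605
n 286 tilt deg 14.321326733428968 tip y,z -0.20485594889947142 0.07879083677884934 z at -.127 0.0986669347898788 x mean -0.002359016861631022 yaw 4.031015046806605
```

>>> step_arm([
  [0,0.02,-0.3],
  [0,0.02,-0.3],
  [0,0.02,-0.3],
  [0,0,-0.3],
  [0,0,-0.3],
  [0,0,-0.2],
  [0,0,0],
  [0,0,0],
], turn=[0,0,0,0,0,0,0,0])

```text
time: 19.85
ee_pos: [0.5518, 0.2612, 0.0894]
eef_rot: [0.682, 0.731, -0.0, 0.0]
ft_force: [-0.1, 0.2, -1.8]
width: 0.0201
grip_force: 15.0
```

>>> step_arm([
  [0,0,0.4],
  [0,0,0.8],
  [0,0,0.8],
  [0,0,0.4],
  [0,0,0],
], turn=[0,0,0,0,0], newtons=30)

```text
time: 20.35
ee_pos: [0.5527, 0.2618, 0.1514]
eef_rot: [0.682, 0.732, 0.002, 0.0]
ft_force: [-0.5, -0.1, -2.1]
width: 0.0193
grip_force: 29.9
```

Run:
```python
from blade import *
s=read_state();print(s["ee_pos"],s["ft_force"],s["width"])
for n in["side","top"]:
    c=camera(n); blade(c,s)
```

```text
[0.55271905 0.26180098 0.15143901] [-0.51663571 -0.05472035 -2.09335761] 0.019276926285208742
n 447 tilt deg 12.145849456047262 tip y,z -0.2079034692380615 0.10550633088731604 z at -.127 0.12291825983030145 x mean -0.0027208888229336274 yaw 4.026741692586626
n 293 tilt deg 13.044574455191544 tip y,z -0.20466283696693724 0.10261223853247158 z at -.127 0.12060576846448152 x mean -0.0025416231126610665 yaw 4.026741692586626
```

>>> step_arm([
  [0,0,-0.6],
  [0,0,-0.6],
  [0,0,-0.5],
  [0,0,-0.3],
  [0,0,-0.2],
  [0,0,-0.3],
  [0,0,-0.15],
  [0,0,0],
  [0,0,0],
], turn=[0,0,0,0,0,0,0,0,0], newtons=12)

```text
time: 21.35
ee_pos: [0.5519, 0.2613, 0.0833]
eef_rot: [0.682, 0.732, 0.0, 0.0]
ft_force: [-0.7, 0.0, -1.6]
width: 0.0202
grip_force: 12.0
```

Run:
```python
from blade import *
s=read_state();print(s["ee_pos"],s["ft_force"],s["width"])
for n in["side","top"]:
    c=camera(n); blade(c,s)
```

```text
[0.55192028 0.26134756 0.08333638] [-0.73781544  0.00183996 -1.64722966] 0.020158215554757285
n 345 tilt deg 1.8620631362201372 tip y,z -0.21627010420254472 0.07640702292408663 z at -.127 0.07930924572009745 x mean -0.003877633807307474 yaw 4.029765617780971
n 308 tilt deg 2.0515588573339376 tip y,z -0.2129221619010735 0.07803585330950492 z at -.127 0.08111373699259007 x mean -0.0023884852472496154 yaw 4.029765617780971
```

>>> step_arm([
  [0,0,0],
  [0,0,0],
  [0,0,0],
  [0,0,0.1],
  [0,0,0.2],
  [0,0,0.2],
  [0,0,0.3],
  [0,0,0.3],
  [0,0,0.3],
  [0,0,0.3],
  [0,0,0.2],
  [0,0,0],
], turn=[0,0,0,0,0,0,0,0,0,0,0,0], newtons=55)

```text
time: 22.65
ee_pos: [0.5522, 0.2615, 0.1315]
eef_rot: [0.682, 0.732, 0.001, 0.0]
ft_force: [0.6, -0.1, -1.4]
width: 0.0184
grip_force: 54.9
```

Run:
```python
from blade import *
s=read_state();print(s["ee_pos"],s["ft_force"],s["width"])
for n in["side","top"]:
    c=camera(n); blade(c,s)
```

```text
[0.55216123 0.26154852 0.13152894] [ 0.57449883 -0.06479199 -1.43349363] 0.018432218610310466
n 412 tilt deg 8.457278515286342 tip y,z -0.21048532074121779 0.09950966002007784 z at -.127 0.11192299230115335 x mean -0.0031556241850004127 yaw 4.036117736566981
n 307 tilt deg 8.579752491409925 tip y,z -0.21063791146284105 0.10005938938171899 z at -.127 0.11267820338840727 x mean -0.0023729339554716708 yaw 4.036117736566981
```

>>> step_arm([
  [-0.1,-0.4,0.2],
  [-0.1,-0.9,0.2],
  [-0.1,-1,0.2],
  [-0.1,-1,0.2],
  [-0.1,-1,0.2],
  [-0.1,-1,0],
  [-0.1,-1,0],
  [-0.1,-1,0],
  [-0.1,-1,0],
  [-0.1,-1,0],
  [-0.1,-0.9,0],
  [-0.03,-0.5,0],
], turn=[0,0,0,0,0,0,0,0,0,0,0,0])

```text
time: 23.95
ee_pos: [0.5225, -0.0101, 0.1559]
eef_rot: [0.683, 0.73, 0.0, 0.0]
ft_force: [0.9, -1.3, -2.5]
width: 0.0183
grip_force: 54.9
```

>>> step_arm([
  [0,0,0],
  [0,0,0],
  [0,0,0],
  [0,0,0],
], turn=[0,0,0,0])

```text
time: 24.35
ee_pos: [0.5235, -0.0051, 0.1555]
eef_rot: [0.681, 0.732, 0.0, -0.0]
ft_force: [0.4, 0.6, -2.1]
width: 0.0183
grip_force: 54.9
```

Run:
```python
from blade import *
s=read_state();print(s["ee_pos"],s["ft_force"],s["width"])
for n in["side","top"]:
    c=camera(n); blade(c,s)
    if n=="side": cv2.imwrite("pics/s9z.png",cv2.resize(c["image"][140:400,170:440][:,:,::-1],None,fx=2.3,fy=2.3,interpolation=cv2.INTER_CUBIC))
```

```text
[ 0.52353801 -0.00505109  0.15547894] [ 0.42901434  0.64300435 -2.06641057] 0.01832815914391488
n 780 tilt deg 8.010579851624033 tip y,z -0.21163720572581907 0.12460190516260665 z at -.127 0.1365128263412168 x mean -0.0035156397981246 yaw 4.132409302410924
n 118 tilt deg 11.646405959548161 tip y,z -0.2098649149917116 0.12343800945769622 z at -.127 0.14051768863151978 x mean -0.002856797482590123 yaw 4.132409302410924
```

View pics/s9z.png

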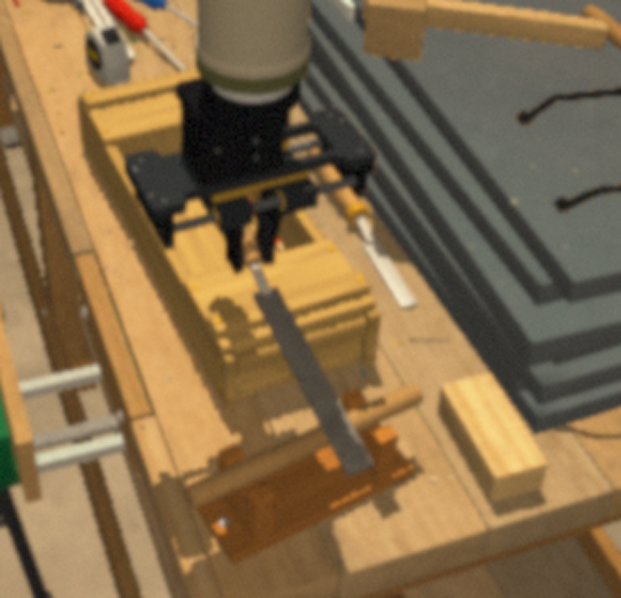

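The file is held over the dowel at zoom (310,390) with clear space around it. I'll check for creep over one second.

>>> step_arm([
  [0,0,0],
  [0,0,0],
  [0,0,0],
  [0,0,0],
  [0,0,0],
  [0,0,0],
  [0,0,0],
  [0,0,0],
  [0,0,0],
  [0,0,0],
], turn=[0,0,0,0,0,0,0,0,0,0])

```text
time: 25.45
ee_pos: [0.5235, -0.0062, 0.1556]
eef_rot: [0.682, 0.732, 0.0, 0.0]
ft_force: [-0.5, -0.6, -2.3]
width: 0.0179
grip_force: 54.9
```

Run:
```python
from blade import *
s=read_state();print(s["ee_pos"],s["ft_force"],s["grip_force"])
blade(camera("side"),s); blade(camera("top"),s)
```

```text
[ 0.52351483 -0.0061548   0.15559659] [-0.51487118 -0.55057395 -2.33790162] 54.85432123712599
n 789 tilt deg 8.043982245767205 tip y,z -0.21141463002470295 0.12467465987938688 z at -.127 0.13660444911588449 x mean -0.0034938017211550393 yaw 4.029419022842855
n 114 tilt deg 9.398703632275286 tip y,z -0.21027775647700586 0.12455539892691478 z at -.127 0.13834000624488557 x mean -0.002865475592879677 yaw 4.029419022842855
```

The tilt is steady at 8°, and the height and position are within limits.

```bash
python3 -c "
from bench import *
print(close_job())"
```

```text
the job is handed in; nothing more can be done
None
```

The job is handed in, with no verdict shown: the dowel lies in both slots of the rest, and the file is held about 8° from level and crosswise, with its blade middle about 6 cm above the dowel's.

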